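# Raise the rework cabinet's sash to the green mark

## Task

Push the cabinet's clear counterweighted window up from beneath its yellow lip, until the red pointer on the window's edge stands within the green band on the frame beside it, and leave it there. Only push with the fingers: do not grip the lip. Leave the green band, the bottle, the spool and the screwdriver where they are.

Things in the scene. Friction and masses are not known exactly. Their poses are not given: they have to be found in the camera images.
- cabinet: Fixed dark blue cabinet on the bench, 490 wide (y) x 340 deep (x) x 340 mm high; the front faces the robot and slopes back at 45 degrees. Origin on the bench under its middle; z up, x into the cabinet away from the robot, y left. Front sill at x -172 to -154 mm, 60 mm high. Slope's side frames: |y| 205 to 245 mm. Open below the window. A counterweight runs on the left outer wall
- sash (a joint): How far the clear window is up its 45 degree slope, m: 0 at the bottom stop, 0.19 at the top stop. A counterweight balances it, so it stays wherever it is left; moving it slowly takes 2 to 7 N along the slope, up or down
- lip_under (a point): Middle of the underside of the window's lip. It is a yellow bar on the bottom edge, 360 mm long (y), 6 mm thick, standing out 46 mm square to the glass, up and towards the robot. The point is 28 mm out from the glass, 18 mm from the free edge. Axes: z up the slope (the way the window moves), x square to the glass into the cabinet (45 degrees down), y left
- pointer_tip (a point): Outer end, on the centre line, of the red pointer: a bar 6 mm wide standing out sideways from the window's right-hand (-y) edge over the frame, 50 mm up the slope from the lip's underside. Moves with the window; axes as lip_under
- mark_mid (a point): Middle of the green band, a clip 24 mm long (up the slope) on the right-hand frame, just outside the pointer's path; its place on the slope varies. Axes as lip_under. The pointer is at the band's middle when pointer_tip is at z = 0 in these axes
- bottle: Loose amber bottle standing on the bench before the cabinet, 38 mm across, 85 mm high; origin at the centre of its base. To be left alone
- spool: Loose steel-grey spool standing on end on the bench before the cabinet, 48 mm across, 40 mm high; origin at the centre of its base. To be left alone
- screwdriver: Loose screwdriver lying on the bench before the cabinet, 160 mm long, orange handle; origin under its middle, x along it towards the tip. To be left alone

How it is judged:
On the way, in this order (a step that is already met when the one before it is completed fails the run):
1. the fingers push under the lip and the window has gone up at least 20 mm (contact force between the fingers and sash_c0 above 0.3 N and distance of pointer_tip from where it was at the start of the episode above 0.02 m), for 0.1 s.
2. the red pointer has come within the green band (z of pointer_tip in the frame of mark_mid between -0.012 and 0.012 m), for 0.2 s.
At the end, for the whole second after the job is handed in: The centre line of the red pointer lies within the green band (12 mm either side of its middle, along the slope), the window at rest, the band not shifted by more than 6 mm, and bottle, spool and screwdriver within 20 mm of where they stood (all of step 2 and velocity of joint sash between -0.01 and 0.01 m/s and distance of mark_mid from where it was at the start of the episode below 0.006 m and distance of each of bottle, spool, screwdriver from where it was at the start of the episode below 0.02 m); the robot touches nothing.
It fails at once if the lip is gripped: the fingers press on its underside and on its upper face at once (contact force between the fingers and sash_c0 above 1 N and contact force between the fingers and sash_c1 above 1 N).
It fails at once if the bottle, spool or screwdriver is moved, knocked over or lifted (20 mm) (distance of any of bottle, spool, screwdriver from where it was at the start of the episode above 0.02 m).
It fails at once if the green band is shifted (6 mm) (distance of mark_mid from where it was at the start of the episode above 0.006 m).
It also fails if it takes over 35 s, if anything falls off the work surface, if the arm or the gripper's body presses on something with over 40 N, if the wrist force passes 120 N, or if a joint passes its speed limit or range.

## Robot

A 6-joint arm with a two-finger parallel gripper is mounted at the origin on the work surface. World frame = base frame: x ahead of the robot, y to its left, z up, the work surface at z = 0. Lengths are in m, angles in rad, forces in N, time in s.
With the tool pointing down it reaches from about 0.375 to 0.975 m from the base axis. Payload 3.8 kg.
Tool frame: the origin (TCP) lies midway between the tips of the shut fingers; the grasp point (between the pads) lies 19 mm behind it; z points along the fingers, y is the direction in which the jaws open and shut (so a half turn about z gives the same grasp; the last joint's range is limited). The gripper opens to 85 mm and grips with 20 to 120 N. Pads are 22 mm wide; open, the fingers measure 114 mm over their backs; the gripper's body (76 mm by 85 mm) begins 54 mm behind the grasp point. The pads swing forward as they close: fully open they stand 13 mm farther back than shut.
Start: joints at [1.131, 0.264, 1.604, -0, 1.274, -0.037], TCP at [0.265, 0.621, 0.231] pointing down, gripper open.
Joint ranges: [-2.63, 2.63], [-0.94, 2.18], [0.31, 2.57], [-1.31, 4.45], [0, 2.66], [-2.55, 2.55]. Speed limits (rad/s): [2.57, 2.57, 3.14, 3.14, 3.14, 3.14].

## Interface

Orientations are given as a rotation vector (axis times angle).
In Python, from workcell import bot gives the robot as it stands.
- The arm moves only by the shell command python3 -m inch 'ROWS' [FORCE]. ROWS is JSON, a list of rows, each an object of numbers: "dx", "dy", "dz": the shift along the tool's x, y, z in m; "ax", "ay", "az": the turn, a rotation vector about the tool's x, y, z in degrees; "fingers": the opening, from -1 (shut) to 1 (fully open). A call has 1 to 20 rows; each row is the pose to reach, as a shift and turn from the pose measured when the call began, along the tool's axes at that moment; what a row does not reach only later rows make up. A row lasts 1/8 s, in which the tool goes at most 62.5 mm and 10.7 degrees, less where a joint would pass 70% of its speed; a pose out of reach is approached as far as the arm can. A call with a gripper value outside its range is refused whole. The fingers move at their own pace and stop on an object; FORCE is the grip in N (left out, the last holds). Time passes only in rows, so rows that repeat a pose let the fingers close. It gives the time, the measured TCP pose, the force and the opening at its end, in the units of the state.
- bot.read_state(): the state, without advancing time (a new reading comes with each control period).
- bot.read_camera(name): name is "scene" or "top" or "wrist"; returns (picture, depth): 400x640x3 uint8, blue, green, red; 400x640 float32, m along the optical axis (not along the pixel's ray), 0 where there is no reading.
- bot.get_calibration(name): a dict with "intrinsics" (3x3 intrinsics, pixels), "distortion" ([k1, k2, p1, p2, k3] as OpenCV has them; the pictures are not rectified), "view" (4x4, takes a point from world to camera coordinates). Camera axes: x right, y down, z forward; pixel columns grow to the right and rows downward; lengths in m; the calibration is good to about 2 mm. A picture is of the moment at which its call begins: read the wrist's pose just before it. get_calibration takes no time and is no camera call; for the wrist camera it gives the pose at the moment of the call.
- bot.finish_job(): hands the job in, once; it reports no verdict.
Trained networks look in the newest picture that a camera, given by its name, has taken for a name from the list of things; names that differ only in an ending like _2 or _b are one class to them, and where a whole thing is asked for, a point or a joint stands for the part that bears it (a point fixed in the world has none). Each returns a list of dicts, best first, with "p" (0 to 1); they miss things now and then, are a little off and sometimes report something else, mostly with a low value. They report only what shows in the picture. A call takes as long as a camera call.
- bot.masks_of(camera, thing): "region" (400x640 bool, what is visible of it) and "box" ([left, top, right, bottom] in pixels, round what is visible of it).
The state is a dict: "time": time; "q": joint angles; "joint_vel": joint speeds; "joint_torque": joint torques, N m; "tool_pos": TCP position; "tcp_rot": TCP orientation; "wrist_force": force on the tool from outside, world axes, zero at the start; "torque": the same for the moment, N m; "width": opening from 0.0 (shut) to 1.0 (fully open).
Only numpy, scipy, OpenCV 4.12 (cv2) and the standard library are available. Lean on these libraries where they do the work, as an engineer would, in place of code of your own. Each camera call takes 0.05 s, during which the arm holds its last target. There are 200 camera calls.

## Working session

There is one attempt and no reset: what is moved stays moved. The work goes in short steps, Python scripts to look and compute and a shell command to move; the robot and the scene stay as the last step left them, time stands still between calls to the robot, and variables do not carry over. Pictures are saved under pics/ and viewed, about 8 in all and at most 12, crops included, and the job is handed in when it is done.

```bash
mkdir -p pics
cat > h.py <<'E'
import numpy as np,cv2
from workcell import bot
from scipy.spatial.transform import Rotation as R
def pts(cam,depth,region):
    c=bot.get_calibration(cam);K=np.array(c["intrinsics"],float);D=np.array(c["distortion"],float);V=np.array(c["view"])
    m=region&(depth>0);v,u=np.nonzero(m)
    n=cv2.undistortPoints(np.c_[u,v].astype(float).reshape(-1,1,2),K,D).reshape(-1,2);z=depth[v,u]
    P=np.c_[n*z[:,None],z];return (P-V[:3,3])@V[:3,:3],np.c_[u,v]
E
python3 - <<'E'
from h import *
s=bot.read_state();print(s["time"],s["tool_pos"],s["tcp_rot"],s["wrist_force"],s["width"])
ims=[]
for c in["scene","top"]:
    im,d=bot.read_camera(c);cv2.imwrite(f"pics/{c}0.png",im);np.savez(f"{c}0.npz",im=im,d=d)
    for t in["cabinet","lip_under","pointer_tip","mark_mid","bottle","spool","screwdriver"]:
        for r in bot.masks_of(c,t)[:2]:
            P,u=pts(c,d,r["region"])
            print(c,t,round(r["p"],2),r["box"],r["region"].sum(),P.mean(0).round(3) if len(P) else 0,np.percentile(P,[2,98],axis=0).round(3).tolist() if len(P) else 0)
E
```

```text
0.0 [0.26427203 0.62031807 0.22996127] [-0.62825912 -3.07759595  0.00341757] [ 0.19342901  0.4095953  -0.20189184] 0.9974061534538307
scene cabinet 0.83 [141.2, 82.9, 399.0, 368.8] 38816 [0.733 0.069 0.214] [[0.519, -0.253, 0.023], [0.877, 0.227, 0.341]]
scene lip_under 0.94 [233.1, 126.1, 380.0, 261.4] 8206 [ 0.597 -0.002  0.148] [[0.497, -0.212, 0.093], [0.702, 0.166, 0.225]]
scene pointer_tip 0.8 [231.6, 123.4, 383.2, 264.1] 8184 [ 0.597 -0.002  0.148] [[0.498, -0.211, 0.093], [0.701, 0.165, 0.225]]
scene mark_mid 0.48 [236.0, 115.9, 249.5, 119.3] 29 [ 0.608 -0.26   0.211] [[0.599, -0.271, 0.204], [0.615, -0.252, 0.217]]
scene bottle 0.96 [377.4, 233.5, 395.8, 269.7] 466 [0.502 0.158 0.047] [[0.446, 0.102, -0.0], [0.516, 0.172, 0.086]]
scene spool 0.67 [141.8, 83.6, 397.6, 368.8] 38893 [0.733 0.069 0.214] [[0.519, -0.253, 0.023], [0.877, 0.227, 0.341]]
scene spool 0.5 [324.2, 159.0, 335.3, 178.3] 179 [ 0.423 -0.165  0.032] [[0.376, -0.22, -0.002], [0.495, -0.082, 0.111]]
top cabinet 0.72 [166.9, 0.0, 486.9, 246.4] 62209 [ 0.688 -0.04   0.225] [[0.499, -0.275, 0.06], [0.837, 0.206, 0.343]]
top lip_under 0.64 [219.1, 107.1, 434.5, 240.3] 21205 [ 0.602 -0.026  0.154] [[0.501, -0.216, 0.095], [0.691, 0.165, 0.225]]
top pointer_tip 0.6 [217.7, 103.4, 435.1, 235.8] 21206 [ 0.602 -0.025  0.154] [[0.502, -0.215, 0.095], [0.692, 0.165, 0.225]]
top mark_mid 0.5 [442.9, 157.1, 458.9, 173.6] 134 [ 0.603 -0.265  0.211] [[0.594, -0.275, 0.202], [0.612, -0.255, 0.219]]
top bottle 0.63 [224.9, 222.1, 248.0, 241.1] 285 [0.493 0.145 0.06 ] [[0.479, 0.132, 0.015], [0.51, 0.164, 0.088]]
top spool 0.69 [380.6, 254.5, 402.0, 277.6] 421 [ 0.428 -0.172  0.038] [[0.409, -0.194, 0.003], [0.448, -0.151, 0.044]]
top screwdriver 0.89 [277.0, 243.2, 347.0, 255.5] 432 [ 0.46  -0.042  0.023] [[0.449, -0.085, 0.015], [0.472, 0.048, 0.029]]
```

Run:
```python
from h import *
a=cv2.imread("pics/top0.png")[80:300,150:500];b=cv2.imread("pics/scene0.png")[70:330,130:410]
a=cv2.resize(a,None,fx=1.5,fy=1.5);a=cv2.resize(a,(440,int(440*220/350)));b=cv2.resize(b,(350,325))
cv2.imwrite("pics/v1.png",cv2.resize(cv2.imread("pics/top0.png")[80:300,150:500],(795,500),interpolation=cv2.INTER_CUBIC))
for c in["top","scene"]:
    z=np.load(c+"0.npz");im,d=z["im"],z["d"];h=cv2.cvtColor(im,cv2.COLOR_BGR2HSV);H,S,V=h[...,0],h[...,1],h[...,2]
    for n,m in dict(red=((H<6)|(H>174))&(S>150)&(V>80),green=(H>45)&(H<80)&(S>100)&(V>60),yellow=(H>22)&(H<33)&(S>130)&(V>100)).items():
        k,l,st,ce=cv2.connectedComponentsWithStats(m.astype(np.uint8))
        for i in range(1,k):
            if st[i,4]>12:
                P,u=pts(c,d,l==i)
                print(c,n,st[i],np.median(P,0).round(4),np.percentile(P,[2,98],axis=0).round(3).tolist())
```

```text
top red [407 207  20   9  90] [ 0.529  -0.213   0.1291] [[0.524, -0.235, 0.11], [0.539, -0.199, 0.132]]
top green [442 158  17  15 176] [ 0.6034 -0.2643  0.2102] [[0.594, -0.338, 0.002], [0.649, -0.253, 0.219]]
top green [612 161  26  24 426] [ 0.6435 -0.7315  0.0101] [[0.619, -0.756, 0.006], [0.668, -0.707, 0.014]]
top green [607 195  26  30 519] [ 0.558  -0.7094  0.0105] [[0.529, -0.734, 0.006], [0.586, -0.684, 0.014]]
top yellow [630  74  10   8  27] [ 0.8288 -0.7078  0.1177] [[0.827, -0.712, 0.104], [0.832, -0.706, 0.131]]
top yellow [ 221  200  179   40 1511] [ 0.5146 -0.0122  0.112 ] [[0.483, -0.179, 0.064], [0.547, 0.161, 0.119]]
scene red [525   0  27   6 100] [-0.597  -0.2598  0.2213] [[-0.639, -0.318, 0.214], [-0.589, -0.247, 0.232]]
scene red [111  88   9  18  33] [ 0.8091 -0.7168  0.1266] [[0.807, -0.721, 0.101], [0.812, -0.712, 0.159]]
scene red [280 140   7  11  37] [ 0.5322 -0.2076  0.1269] [[0.511, -0.252, 0.108], [0.539, -0.195, 0.13]]
scene green [238 115  11   9  43] [ 0.6058 -0.26    0.2091] [[0.475, -0.556, -0.001], [0.615, -0.251, 0.217]]
scene yellow [105  92   8  18  37] [ 0.8308 -0.7058  0.1319] [[0.828, -0.709, 0.103], [0.834, -0.699, 0.157]]
scene yellow [ 302  147   80  111 1052] [0.5217 0.0272 0.1101] [[0.453, -0.179, 0.001], [0.551, 0.168, 0.117]]
```

View pics/v1.png

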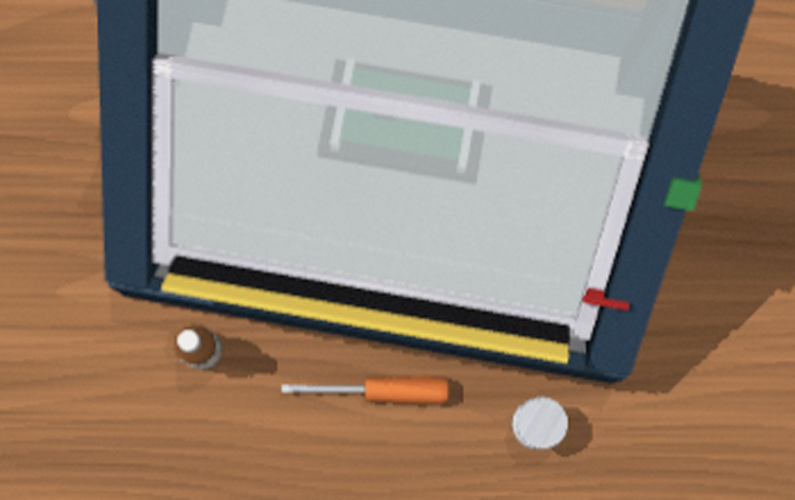

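View pics/scene0.png

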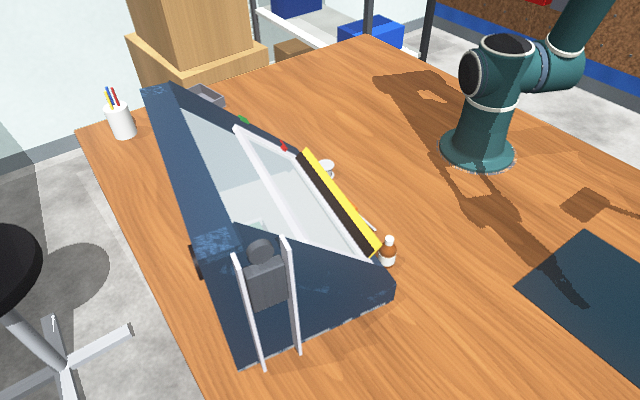

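The top picture (v1) shows the lip as a yellow strip at full-image pixels 221–400, 200–240. The red pointer is at about (417,211) and the green clip at (450,165). The bottle, screwdriver and spool lie in front of the sill. The scene view agrees. Next I'll fit the cabinet frame.

```bash
cat >> h.py <<'E'
def colours(im):
    h=cv2.cvtColor(im,cv2.COLOR_BGR2HSV).astype(int);H,S,V=h[...,0],h[...,1],h[...,2]
    return dict(red=((H<6)|(H>174))&(S>150)&(V>80),green=(H>45)&(H<80)&(S>100)&(V>60),yellow=(H>22)&(H<33)&(S>130)&(V>100))
E
python3 - <<'E'
from h import *
s=bot.read_state();print(R.from_rotvec(s["tcp_rot"]).as_matrix().round(3))
for c in["top","scene"]:
    z=np.load(c+"0.npz");im,d=z["im"],z["d"];M=colours(im)
    P,_=pts(c,d,M["yellow"]);P=P[(P[:,2]>.07)&(P[:,2]<.13)&(P[:,0]>.45)&(P[:,0]<.6)&(abs(P[:,1])<.25)]
    k=np.polyfit(P[:,1],P[:,0],1)
    for _ in range(4):
        r=P[:,0]-np.polyval(k,P[:,1]);Q=P[abs(r)<.006];k=np.polyfit(Q[:,1],Q[:,0],1)
    yaw=np.arctan(-k[0]);ex=np.array([np.cos(yaw),np.sin(yaw),0]);ey=np.array([-np.sin(yaw),np.cos(yaw),0]);ez=np.array([0,0,1])
    Z=(ex+ez)/2**.5;N=(ez-ex)/2**.5
    f=lambda A:np.c_[A@Z,A@ey,A@N]
    print(c,"yaw",np.degrees(yaw))
    print(" lip slope/y/normal pct",np.percentile(f(P),[1,5,50,95,99],axis=0).round(4).tolist())
    for n in("red","green"):
        A,_=pts(c,d,M[n]);A=A[(A[:,0]>.45)&(A[:,0]<.65)&(A[:,1]>-.3)&(A[:,1]<-.15)&(A[:,2]>.09)]
        print(" ",n,len(A),np.percentile(f(A),[2,15,50,85,98],axis=0).round(4).tolist())
    # plane check of the side frames
    h=cv2.cvtColor(im,cv2.COLOR_BGR2HSV)
    m=(h[...,0]>98)&(h[...,0]<118)&(h[...,1]>120)
    A,_=pts(c,d,m);A=A[(A[:,0]>.45)&(A[:,0]<.95)&(abs(A[:,1])<.35)&(A[:,2]>.04)]
    F=f(A);F=F[(F[:,0]>.42)&(F[:,0]<.62)]
    print("  frame normal hist",np.percentile(F[:,2],[2,25,50,75,98]).round(4),"y",np.percentile(F[:,1],[.5,99.5]).round(3))
E
```

```text
[[-0.92   0.392  0.   ]
 [ 0.392  0.92   0.   ]
 [-0.     0.    -1.   ]]
top yaw -9.588531220892534
 lip slope/y/normal pct [[0.4338, -0.0986, -0.2931], [0.4351, -0.0839, -0.2921], [0.4393, 0.0766, -0.2803], [0.4416, 0.2384, -0.2728], [0.4424, 0.253, -0.2716]]
  red 90 [[0.472, -0.1444, -0.3159], [0.4822, -0.138, -0.3066], [0.486, -0.1218, -0.3034], [0.4898, -0.1118, -0.3021], [0.4916, -0.1079, -0.3009]]
  green 170 [[0.5876, -0.1709, -0.3096], [0.5914, -0.1682, -0.3048], [0.6004, -0.16, -0.3031], [0.6099, -0.1516, -0.3015], [0.6115, -0.1494, -0.3001]]
  frame normal hist [-0.3237 -0.3111 -0.3087 -0.3075 -0.3055] y [-0.164  0.32 ]
scene yaw -9.47047560582633
 lip slope/y/normal pct [[0.4341, -0.0975, -0.2972], [0.436, -0.0756, -0.2918], [0.4392, 0.115, -0.2832], [0.4413, 0.2511, -0.2751], [0.4421, 0.2575, -0.2747]]
  red 37 [[0.4628, -0.1649, -0.3106], [0.4801, -0.1378, -0.3098], [0.4849, -0.1172, -0.3056], [0.4885, -0.1081, -0.3031], [0.4899, -0.1052, -0.3028]]
  green 41 [[0.588, -0.1724, -0.3068], [0.5914, -0.1673, -0.3061], [0.601, -0.1567, -0.3044], [0.6097, -0.1494, -0.3037], [0.6116, -0.1481, -0.3033]]Traceback (most recent call last):
  File "<stdin>", line 22, in <module>
    return _quantile_unchecked(
        a, q, axis, out, overwrite_input, method, keepdims, weights)
    return _ureduce(a,
                    func=_quantile_ureduce_func,
    ...<5 lines>...
                    overwrite_input=overwrite_input,
                    method=method)
    r = func(a, **kwargs)
    result = _quantile(arr,
                       quantiles=q,
    ...<2 lines>...
                       out=out,
                       weights=wgt)
    slices_having_nans = np.isnan(arr[-1, ...])
                                  ~~~^^^^^^^^^
IndexError: index -1 is out of bounds for axis 0 with size 0
```

```bash
cat >> h.py <<'E'
yaw=np.radians(-9.53);ex=np.array([np.cos(yaw),np.sin(yaw),0]);ey=np.array([-np.sin(yaw),np.cos(yaw),0]);ez=np.array([0,0,1.])
Z=(ex+ez)/2**.5;N=(ez-ex)/2**.5;B=np.c_[Z,ey,N]
RT=np.c_[-Z,ey,-N]
def rows(*targets):
    s=bot.read_state();p=np.array(s["tool_pos"]);Rc=R.from_rotvec(s["tcp_rot"]).as_matrix()
    print("t",round(s["time"],2),"syn",(B.T@p).round(4),"q",np.round(s["q"],2),"F(syn)",(B.T@s["wrist_force"]).round(1),"w",round(s["width"],3))
    print("turn",np.degrees(R.from_matrix(Rc.T@RT).as_rotvec()).round(2))
    for t in targets: print(t,"world",(B@t).round(3),"shift",(Rc.T@(B@np.array(t)-p)).round(4))
E
python3 - <<'E'
from h import *
rows([.43,.078,-.17],[.414,.078,-.2],[.414,.078,-.298])
E
```

```text
t 0.8 syn [0.2754 0.6562 0.0518] q [ 1.13  0.26  1.6  -0.    1.27 -0.04] F(syn) [ 0.8 -0.3  0.5] w 1.002
turn [ -5.32 -44.78 -12.84]
[0.43, 0.078, -0.17] world [0.431 0.007 0.184] shift [-0.3942 -0.4998  0.0474]
[0.414, 0.078, -0.2] world [0.441 0.005 0.151] shift [-0.4038 -0.4975  0.08  ]
[0.414, 0.078, -0.298] world [ 0.509 -0.006  0.082] shift [-0.4712 -0.4812  0.1493]
```

```bash
python3 -m inch '[{"dx":-0.1,"dy":-0.125,"dz":0,"fingers":-1},{"dx":-0.2,"dy":-0.25,"dz":0.01,"ay":-9,"az":-3,"ax":-1,"fingers":-1},{"dx":-0.3,"dy":-0.38,"dz":0.03,"ax":-2.5,"ay":-22,"az":-6,"fingers":-1},{"dx":-0.394,"dy":-0.5,"dz":0.047,"ax":-5.3,"ay":-44.8,"az":-12.8,"fingers":-1},{"dx":-0.394,"dy":-0.5,"dz":0.047,"ax":-5.3,"ay":-44.8,"az":-12.8,"fingers":-1},{"dx":-0.394,"dy":-0.5,"dz":0.047,"ax":-5.3,"ay":-44.8,"az":-12.8,"fingers":-1},{"dx":-0.394,"dy":-0.5,"dz":0.047,"ax":-5.3,"ay":-44.8,"az":-12.8,"fingers":-1},{"dx":-0.394,"dy":-0.5,"dz":0.047,"ax":-5.3,"ay":-44.8,"az":-12.8,"fingers":-1},{"dx":-0.394,"dy":-0.5,"dz":0.047,"ax":-5.3,"ay":-44.8,"az":-12.8,"fingers":-1},{"dx":-0.394,"dy":-0.5,"dz":0.047,"ax":-5.3,"ay":-44.8,"az":-12.8,"fingers":-1},{"dx":-0.394,"dy":-0.5,"dz":0.047,"ax":-5.3,"ay":-44.8,"az":-12.8,"fingers":-1},{"dx":-0.394,"dy":-0.5,"dz":0.047,"ax":-5.3,"ay":-44.8,"az":-12.8,"fingers":-1},{"dx":-0.394,"dy":-0.5,"dz":0.047,"ax":-5.3,"ay":-44.8,"az":-12.8,"fingers":-1},{"dx":-0.394,"dy":-0.5,"dz":0.047,"ax":-5.3,"ay":-44.8,"az":-12.8,"fingers":-1}]'
python3 - <<'E'
from h import *
im,d=bot.read_camera("wrist");cv2.imwrite("pics/w1.png",im)
M=colours(im)
for n in M:
    P,_=pts("wrist",d,M[n]); 
    if len(P): 
        F=P@B;F=F[(F[:,0]>.4)&(F[:,0]<.65)&(F[:,2]>-.33)&(F[:,2]<-.25)]
        if len(F): print(n,len(F),np.percentile(F,[2,50,98],axis=0).round(4).tolist())
rows([.414,.078,-.2],[.414,.078,-.298])
E
```

```text
invalid input at $[0]: expected keys dx, dy, dz, ax, ay, az, fingers
Traceback (most recent call last):
  File "h.py", line 7, in pts
    n=cv2.undistortPoints(np.c_[u,v].astype(float).reshape(-1,1,2),K,D).reshape(-1,2);z=depth[v,u]
      ~~~~~~~~~~~~~~~~~~~^^^^^^^^^^^^^^^^^^^^^^^^^^^^^^^^^^^^^^^^^^^^^^
cv2.error: OpenCV(4.12.0) /io/opencv/modules/calib3d/src/undistort.dispatch.cpp:347: error: (-215:Assertion failed) CV_IS_MAT(_src) && CV_IS_MAT(_dst) && (_src->rows == 1 || _src->cols == 1) && (_dst->rows == 1 || _dst->cols == 1) && _src->cols + _src->rows - 1 == _dst->rows + _dst->cols - 1 && (CV_MAT_TYPE(_src->type) == CV_32FC2 || CV_MAT_TYPE(_src->type) == CV_64FC2) && (CV_MAT_TYPE(_dst->type) == CV_32FC2 || CV_MAT_TYPE(_dst->type) == CV_64FC2) in function 'cvUndistortPointsInternal'
```

View pics/w1.png

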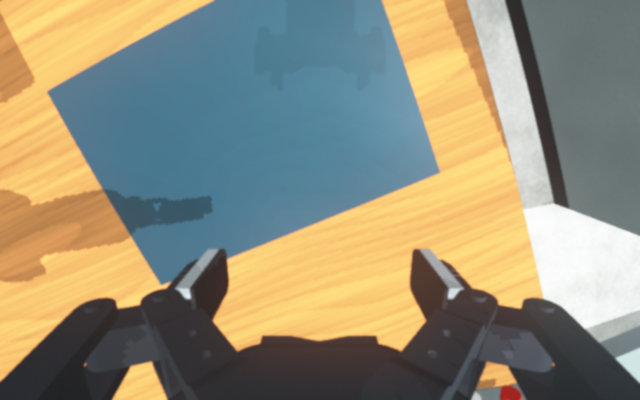

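The move was refused because every row needs all seven keys, so the arm has not moved. The picture shows only the bench mat under the open fingers. I'll repeat the move with complete rows.

```bash
python3 -m inch '[{"dx":-0.1,"dy":-0.125,"dz":0,"ax":0,"ay":0,"az":0,"fingers":-1},{"dx":-0.2,"dy":-0.25,"dz":0.01,"ay":-9,"az":-3,"ax":-1,"fingers":-1},{"dx":-0.3,"dy":-0.38,"dz":0.03,"ax":-2.5,"ay":-22,"az":-6,"fingers":-1},{"dx":-0.394,"dy":-0.5,"dz":0.047,"ax":-5.3,"ay":-44.8,"az":-12.8,"fingers":-1},{"dx":-0.394,"dy":-0.5,"dz":0.047,"ax":-5.3,"ay":-44.8,"az":-12.8,"fingers":-1},{"dx":-0.394,"dy":-0.5,"dz":0.047,"ax":-5.3,"ay":-44.8,"az":-12.8,"fingers":-1},{"dx":-0.394,"dy":-0.5,"dz":0.047,"ax":-5.3,"ay":-44.8,"az":-12.8,"fingers":-1},{"dx":-0.394,"dy":-0.5,"dz":0.047,"ax":-5.3,"ay":-44.8,"az":-12.8,"fingers":-1},{"dx":-0.394,"dy":-0.5,"dz":0.047,"ax":-5.3,"ay":-44.8,"az":-12.8,"fingers":-1},{"dx":-0.394,"dy":-0.5,"dz":0.047,"ax":-5.3,"ay":-44.8,"az":-12.8,"fingers":-1},{"dx":-0.394,"dy":-0.5,"dz":0.047,"ax":-5.3,"ay":-44.8,"az":-12.8,"fingers":-1},{"dx":-0.394,"dy":-0.5,"dz":0.047,"ax":-5.3,"ay":-44.8,"az":-12.8,"fingers":-1},{"dx":-0.394,"dy":-0.5,"dz":0.047,"ax":-5.3,"ay":-44.8,"az":-12.8,"fingers":-1},{"dx":-0.394,"dy":-0.5,"dz":0.047,"ax":-5.3,"ay":-44.8,"az":-12.8,"fingers":-1}]'
cat > look.py <<'E'
from h import *
import sys
cam,name=sys.argv[1:3]
im,d=bot.read_camera(cam);cv2.imwrite(f"pics/{name}.png",im)
M=colours(im)
for n in M:
    if not M[n].any(): continue
    P,_=pts(cam,d,M[n]);F=P@B;F=F[(F[:,0]>.4)&(F[:,0]<.65)&(F[:,2]>-.33)&(F[:,2]<-.25)&(abs(F[:,1])<.3)]
    if n=="red": F=F[abs(F[:,0]-np.median(F[:,0]))<.006]
    if len(F): print(n,len(F),np.percentile(F,[2,50,98],axis=0).round(4).tolist())
E
python3 look.py wrist w2; python3 -c "
from h import *
rows([.414,.078,-.2],[.414,.078,-.298])"
```

```text
time: 2.6
tool_pos: [0.4548, 0.0142, 0.2067]
tcp_rot: [0.2, 2.38, -0.089]
wrist_force: [0.5, 0.6, 0.1]
width: 0.002
red 314 [[0.4768, -0.1443, -0.3089], [0.4812, -0.1202, -0.302], [0.4863, -0.1055, -0.3002]]
green 461 [[0.5852, -0.1712, -0.3062], [0.5967, -0.1585, -0.3031], [0.6092, -0.1481, -0.3017]]
yellow 5312 [[0.4319, -0.0934, -0.3051], [0.4338, 0.0783, -0.2743], [0.4416, 0.249, -0.2724]]
t 2.65 syn [ 0.4616  0.0896 -0.1693] q [ 0.14 -0.63  2.57 -0.45  0.52 -0.95] F(syn) [-1.1  0.4  0. ] w 0.001
turn [-0.41 -1.72  0.12]
[0.414, 0.078, -0.2] world [0.441 0.005 0.151] shift [ 0.0467 -0.0113  0.0322]
[0.414, 0.078, -0.298] world [ 0.509 -0.006  0.082] shift [ 0.0437 -0.0106  0.1301]
```

View pics/w2.png

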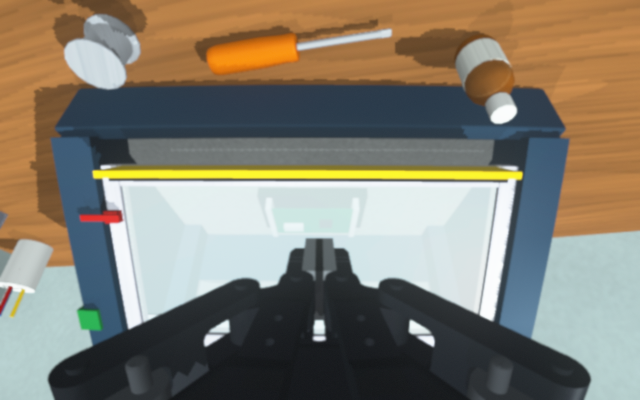

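The wrist view shows the yellow lip at row 174 (columns 93–522), the red pointer at (100,217) and the green clip at (90,320). The shut fingers are centred, and all three loose things are beyond the sill and clear of the path. The three cameras agree to about 3 mm. Next I'll move to a point just in front of the gap under the lip.

```bash
python3 -m inch '[{"dx":0.03,"dy":-0.006,"dz":0.02,"ax":-0.2,"ay":-0.9,"az":0,"fingers":-1},{"dx":0.053,"dy":-0.011,"dz":0.05,"ax":-0.4,"ay":-1.7,"az":0.1,"fingers":-1},{"dx":0.053,"dy":-0.011,"dz":0.077,"ax":-0.4,"ay":-1.7,"az":0.1,"fingers":-1},{"dx":0.053,"dy":-0.011,"dz":0.077,"ax":-0.4,"ay":-1.7,"az":0.1,"fingers":-1},{"dx":0.053,"dy":-0.011,"dz":0.077,"ax":-0.4,"ay":-1.7,"az":0.1,"fingers":-1}]'
python3 -c "
from h import *
rows([.414,.078,-.298],[.412,.078,-.296])"
```

```text
time: 3.28
tool_pos: [0.5044, 0.009, 0.1332]
tcp_rot: [0.202, 2.387, -0.092]
wrist_force: [-0.1, 0.6, -0.1]
width: -0.0
t 3.27 syn [ 0.4448  0.0924 -0.2565] q [ 0.1  -0.34  2.57 -0.8   0.27 -0.59] F(syn) [-0.2  0.6  0.1] w -0.0
turn [-0.63 -2.11  0.12]
[0.414, 0.078, -0.298] world [ 0.509 -0.006  0.082] shift [ 0.0293 -0.0139  0.0428]
[0.412, 0.078, -0.296] world [ 0.507 -0.006  0.082] shift [ 0.0314 -0.0139  0.0409]
```

The elbow (q3) is at its 2.57 limit, so this pose is out of reach. I'll fit the arm's kinematics from the poses seen so far and pick a reachable tool direction in the plane of the lip's underside.

```bash
cat > kin.py <<'E'
from h import *
from scipy.optimize import least_squares
S=[([1.131,.264,1.604,0,1.274,-.037],[.2643,.6203,.23],[-.62826,-3.0776,.0034],.3),
   ([.14,-.63,2.57,-.45,.52,-.95],[.4548,.0142,.2067],[.2,2.38,-.089],.3)]
s=bot.read_state();S.append((list(s["q"]),list(s["tool_pos"]),list(s["tcp_rot"]),1))
def fk(q,x):
    h,a,L1,L2,off,d=x
    r=R.from_euler("z",q[0])*R.from_euler("y",q[1]);p=R.from_euler("z",q[0]).apply([a,0,h])
    p=p+r.apply([0,0,L1]);r=r*R.from_euler("y",q[2]);p=p+r.apply([off,0,L2])
    r=r*R.from_euler("z",q[3])*R.from_euler("y",q[4])*R.from_euler("z",q[5]);return p+r.apply([0,0,d]),r
f=lambda x:np.concatenate([(fk(q,x)[0]-p)*w for q,p,_,w in S])
fit=least_squares(f,[.3,0,.42,.4,0,.25]);X=fit.x
if __name__=="__main__":
    print(X.round(4),(f(X)*1e3).round(1))
    for q,p,rv,w in S: print((fk(q,X)[1].inv()*R.from_rotvec(rv)).as_rotvec().round(3))
E
python3 kin.py
```

```text
[ 0.1609  0.111   0.4139  0.4641 -0.0328  0.2193] [ 6.6 -3.6  2.   0.4  0.7 -2.5  0.1 -0.6  0.2]
[1.000e-03 1.000e-03 1.571e+00]
[ 0.    -0.005  1.573]
[-0.    -0.     1.571]
```

```bash
sed -i 's/h,a,L1,L2,off,d=x/h,a,L1,L2,off,d,b=x/; s/\[a,0,h\]/[a,b,h]/; s/,0,.25\])/,0,.25,0])/; s/,\.3)/,1)/' kin.py
cat > ik.py <<'E'
from kin import *
print(X.round(4),(f(X)*1e3).round(1))
lo=np.array([-2.63,-.94,.31,-1.31,0.1,-2.55]);hi=np.array([2.63,2.18,2.55,4.45,2.66,2.55])
OFF=R.from_euler("z",90,degrees=True)
def ik(p,Rt):
    best=None;g=np.random.default_rng(0)
    for k in range(12):
        q0=lo+(hi-lo)*g.random(6) if k else np.clip(S[-1][0],lo+.01,hi-.01)
        def e(q):
            pp,r=fk(q,X);return np.r_[(pp-p)*5,(r*OFF).as_matrix().ravel()-Rt.ravel()]
        o=least_squares(e,q0,bounds=(lo,hi))
        if best is None or o.cost<best.cost: best=o
        if best.cost<1e-6:break
    return best
if __name__=="__main__":
  for t in(-45,-30,30,45,60):
    c,s_=np.cos(np.radians(t)),np.sin(np.radians(t)); z=-N*c+ey*s_
    for y in(.078,.14):
      out=[]
      for roll in(0,90,180,-90):
        x=R.from_rotvec(z*np.radians(roll)).apply(-Z);Rt=np.c_[x,np.cross(z,x),z]
        for T in([.412,y,-.298],[.412-0.0,y,-.298]):
            pass
        T1=B@np.array([.412,y,-.298]);T0=T1-z*.06;T2=B@np.array([.54,y,-.298])
        r=[ik(T,Rt) for T in(T0,T1,T2)]
        out.append((roll,[round(o.cost,4) for o in r],r[1].x.round(2).tolist()))
      out=[o for o in out if o[0] in(0,90) or 1]
      b=min(out,key=lambda o:sum(o[1]));print(t,y,b)
E
python3 ik.py
```

```text
[0.2569 0.0008 0.5098 0.5661 0.0045 0.3483 0.0253] [-0.4  0.   0.6  0.2 -0.6 -0.8 -0.   0.3  0.2]
-45 0.078 (0, [np.float64(0.0), np.float64(0.0), np.float64(0.0)], [0.56, 0.33, 2.26, -1.19, 1.19, 0.36])
-45 0.14 (0, [np.float64(0.0), np.float64(0.0), np.float64(0.0)], [0.65, 0.39, 2.16, -1.11, 1.25, 0.34])
-30 0.078 (0, [np.float64(0.0), np.float64(0.0), np.float64(0.0)], [0.49, 0.13, 2.41, -1.31, 0.92, 0.33])
-30 0.14 (0, [np.float64(0.0), np.float64(0.0), np.float64(0.0)], [0.6, 0.2, 2.32, -1.23, 0.99, 0.34])
30 0.078 (90, [np.float64(0.0031), np.float64(0.0005), np.float64(0.0)], [-0.57, -0.01, 2.55, 1.49, 0.78, -1.87])
30 0.14 (90, [np.float64(0.0107), np.float64(0.0029), np.float64(0.0)], [-0.38, -0.02, 2.55, 1.59, 0.68, -1.81])
45 0.078 (90, [np.float64(0.0), np.float64(0.0), np.float64(0.0)], [-0.71, 0.2, 2.45, 1.36, 1.08, -1.96])
45 0.14 (90, [np.float64(0.0), np.float64(0.0), np.float64(0.0)], [-0.55, 0.17, 2.49, 1.5, 1.01, -1.97])
60 0.078 (90, [np.float64(0.0), np.float64(0.0), np.float64(0.0)], [-0.76, 0.42, 2.29, 1.24, 1.32, -2.0])
60 0.14 (90, [np.float64(0.0), np.float64(0.0), np.float64(0.0)], [-0.63, 0.39, 2.35, 1.36, 1.27, -2.01])
```

```bash
cat > p.py <<'E'
from ik import *
for t in(-35,-38,-42):
    c,s_=np.cos(np.radians(t)),np.sin(np.radians(t)); z=-N*c+ey*s_
    Rt=np.c_[-Z,np.cross(z,-Z),z]
    for y in(.078,.1):
        T1=B@np.array([.41,y,-.29]);T2=B@np.array([.54,y,-.29])
        for T in(T1-z*.07,T1,T2,T2-z*.07):
            o=ik(T,Rt);print(t,y,round(o.cost,5),o.x.round(2))
t=-38
E
python3 p.py
```

```text
[0.2569 0.0008 0.5098 0.5661 0.0045 0.3483 0.0253] [-0.4  0.   0.6  0.2 -0.6 -0.8 -0.   0.3  0.2]
-35 0.078 0.0 [ 0.67  0.09  2.36 -1.11  1.14  0.27]
-35 0.078 0.0 [ 0.53  0.18  2.37 -1.26  1.02  0.34]
-35 0.078 0.0 [ 0.41  0.11  2.2  -1.2   1.02  0.04]
-35 0.078 0.0 [ 0.52  0.04  2.18 -1.1   1.14 -0.  ]
-35 0.1 0.0 [ 0.71  0.12  2.32 -1.09  1.16  0.27]
-35 0.1 0.0 [ 0.57  0.2   2.34 -1.23  1.04  0.34]
-35 0.1 0.0 [ 0.44  0.14  2.17 -1.18  1.05  0.05]
-35 0.1 0.0 [ 0.56  0.07  2.15 -1.09  1.17  0.01]
-38 0.078 0.0 [ 0.68  0.14  2.32 -1.1   1.19  0.28]
-38 0.078 0.0 [ 0.54  0.22  2.34 -1.24  1.07  0.34]
-38 0.078 0.0 [ 0.42  0.15  2.17 -1.2   1.08  0.06]
-38 0.078 0.0 [ 0.54  0.09  2.15 -1.1   1.2   0.02]
-38 0.1 0.0 [ 0.72  0.17  2.29 -1.07  1.21  0.29]
-38 0.1 0.0 [ 0.58  0.24  2.31 -1.2   1.1   0.34]
-38 0.1 0.0 [ 0.46  0.18  2.14 -1.17  1.11  0.07]
-38 0.1 0.0 [ 0.57  0.12  2.12 -1.08  1.22  0.03]
-42 0.078 0.0 [ 0.69  0.21  2.27 -1.08  1.25  0.3 ]
-42 0.078 0.0 [ 0.56  0.27  2.3  -1.2   1.14  0.35]
-42 0.078 0.0 [ 0.44  0.21  2.13 -1.19  1.16  0.08]
-42 0.078 0.0 [ 0.56  0.15  2.11 -1.1   1.27  0.04]
-42 0.1 0.0 [ 0.72  0.24  2.24 -1.05  1.27  0.3 ]
-42 0.1 0.0 [ 0.6   0.3   2.27 -1.17  1.16  0.35]
-42 0.1 0.0 [ 0.47  0.23  2.1  -1.16  1.18  0.08]
-42 0.1 0.0 [ 0.59  0.18  2.08 -1.08  1.29  0.05]
```

```bash
cat >> h.py <<'E'
tz=-N*np.cos(np.radians(36))-ey*np.sin(np.radians(36));RT=np.c_[-Z,np.cross(tz,-Z),tz]
E
python3 -c "
from h import *
rows([.50,.16,-.18],[.41,.121,-.233])"
```

```text
t 3.27 syn [ 0.4448  0.0924 -0.2565] q [ 0.1  -0.34  2.57 -0.8   0.27 -0.59] F(syn) [-0.2  0.6  0.1] w -0.0
turn [35.36 -2.01  0.78]
[0.5, 0.16, -0.18] world [0.501 0.078 0.226] shift [-0.0524  0.0666 -0.0792]
[0.41, 0.121, -0.233] world [0.468 0.044 0.125] shift [ 0.0356  0.0284 -0.0225]
```

```bash
python3 -m inch '[{"dx":-0.03,"dy":0.03,"dz":-0.04,"ax":5,"ay":0,"az":0,"fingers":-1},{"dx":-0.052,"dy":0.067,"dz":-0.079,"ax":14,"ay":-0.5,"az":0,"fingers":-1},{"dx":-0.052,"dy":0.067,"dz":-0.079,"ax":24,"ay":-1,"az":0.5,"fingers":-1},{"dx":-0.052,"dy":0.067,"dz":-0.079,"ax":35.4,"ay":-2,"az":0.8,"fingers":-1},{"dx":-0.052,"dy":0.067,"dz":-0.079,"ax":35.4,"ay":-2,"az":0.8,"fingers":-1},{"dx":-0.052,"dy":0.067,"dz":-0.079,"ax":35.4,"ay":-2,"az":0.8,"fingers":-1},{"dx":-0.02,"dy":0.05,"dz":-0.06,"ax":35.4,"ay":-2,"az":0.8,"fingers":-1},{"dx":0.015,"dy":0.035,"dz":-0.035,"ax":35.4,"ay":-2,"az":0.8,"fingers":-1},{"dx":0.036,"dy":0.028,"dz":-0.022,"ax":35.4,"ay":-2,"az":0.8,"fingers":-1},{"dx":0.036,"dy":0.028,"dz":-0.022,"ax":35.4,"ay":-2,"az":0.8,"fingers":-1},{"dx":0.036,"dy":0.028,"dz":-0.022,"ax":35.4,"ay":-2,"az":0.8,"fingers":-1}]'
python3 look.py wrist w3
python3 -c "
from h import *
rows([.41,.08,-.29])"
```

```text
time: 4.65
tool_pos: [0.4693, 0.0436, 0.1266]
tcp_rot: [0.5, 2.253, -0.817]
wrist_force: [-0.2, 0.4, -0.4]
width: -0.002
red 147 [[0.4769, -0.1421, -0.31], [0.4813, -0.1144, -0.3026], [0.4856, -0.1048, -0.3009]]
green 20 [[0.5849, -0.1706, -0.3064], [0.5863, -0.1654, -0.3033], [0.5913, -0.1601, -0.303]]
yellow 15600 [[0.4322, -0.0725, -0.3114], [0.433, 0.1842, -0.2861], [0.438, 0.2543, -0.2729]]
t 4.7 syn [ 0.4119  0.1212 -0.2327] q [ 0.68  0.1   2.34 -1.11  1.16  0.27] F(syn) [0.7 1.  1.3] w 0.001
turn [ 0.09  0.04 -0.24]
[0.41, 0.08, -0.29] world [ 0.501 -0.003  0.085] shift [0.002  0.0002 0.0706]
```

View pics/w3.png

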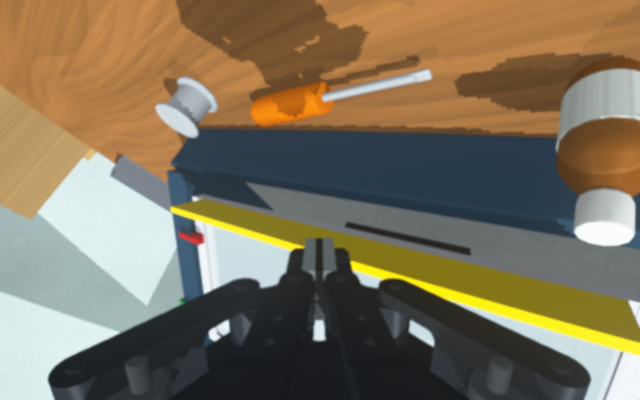

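The view shows the lip's underside facing the camera (dark yellow, from (180,205) to (640,330)). The fingertips are at (320,240), on the open side below it. Bottle, screwdriver and spool are clear of the fingers. I'll slide in under the lip.

```bash
python3 -m inch '[{"dx":0.003,"dy":0,"dz":0.02,"ax":0,"ay":0,"az":0,"fingers":-1},{"dx":0.003,"dy":0,"dz":0.04,"ax":0,"ay":0,"az":0,"fingers":-1},{"dx":0.003,"dy":0,"dz":0.06,"ax":0,"ay":0,"az":0,"fingers":-1},{"dx":0.003,"dy":0,"dz":0.071,"ax":0,"ay":0,"az":0,"fingers":-1},{"dx":0.003,"dy":0,"dz":0.071,"ax":0,"ay":0,"az":0,"fingers":-1}]'
python3 -c "
from h import *
rows([.53,.08,-.29])"
```

```text
time: 5.32
tool_pos: [0.5013, -0.0035, 0.0845]
tcp_rot: [0.502, 2.252, -0.815]
wrist_force: [-0.5, -0.4, 0.4]
width: -0.003
t 5.33 syn [ 0.4097  0.0795 -0.2903] q [ 0.54  0.19  2.36 -1.25  1.04  0.35] F(syn) [ 0.  -0.5  0.6] w -0.003
turn [ 0.07  0.04 -0.31]
[0.53, 0.08, -0.29] world [ 0.585 -0.017  0.17 ] shift [-0.1203  0.0009 -0.0004]
```

```bash
python3 -m inch '[{"dx":-0.005,"dy":0,"dz":0,"ax":0,"ay":0,"az":0,"fingers":-1},{"dx":-0.01,"dy":0,"dz":0,"ax":0,"ay":0,"az":0,"fingers":-1},{"dx":-0.014,"dy":0,"dz":0,"ax":0,"ay":0,"az":0,"fingers":-1},{"dx":-0.018,"dy":0,"dz":0,"ax":0,"ay":0,"az":0,"fingers":-1},{"dx":-0.022,"dy":0,"dz":0,"ax":0,"ay":0,"az":0,"fingers":-1},{"dx":-0.027,"dy":0,"dz":0,"ax":0,"ay":0,"az":0,"fingers":-1},{"dx":-0.032,"dy":0,"dz":0,"ax":0,"ay":0,"az":0,"fingers":-1},{"dx":-0.038,"dy":0,"dz":0,"ax":0,"ay":0,"az":0,"fingers":-1},{"dx":-0.044,"dy":0,"dz":0,"ax":0,"ay":0,"az":0,"fingers":-1},{"dx":-0.05,"dy":0,"dz":0,"ax":0,"ay":0,"az":0,"fingers":-1}]'
python3 -c "
from h import *
rows([.53,.08,-.29])"; python3 look.py top t2; python3 look.py scene s2
```

```text
time: 6.58
tool_pos: [0.5363, -0.0095, 0.1201]
tcp_rot: [0.502, 2.252, -0.815]
wrist_force: [-1.7, 4.1, -3.4]
width: -0.001
t 6.58 syn [ 0.46    0.0794 -0.2902] q [ 0.48  0.15  2.3  -1.23  1.04  0.23] F(syn) [-4.1  3.7 -0.7] w -0.001
turn [ 0.09  0.03 -0.31]
[0.53, 0.08, -0.29] world [ 0.585 -0.017  0.17 ] shift [-0.07    0.0008 -0.0005]
red 91 [[0.519, -0.1447, -0.3108], [0.5238, -0.1215, -0.3027], [0.5283, -0.1083, -0.2992]]
green 171 [[0.587, -0.1716, -0.3085], [0.6009, -0.1606, -0.3027], [0.6118, -0.1499, -0.3001]]
yellow 1499 [[0.4733, -0.0954, -0.2929], [0.4778, 0.0763, -0.2807], [0.4805, 0.2498, -0.2721]]
red 35 [[0.5199, -0.1418, -0.3105], [0.5258, -0.1141, -0.3047], [0.5307, -0.1036, -0.3025]]
green 41 [[0.5882, -0.1696, -0.307], [0.6008, -0.1549, -0.3045], [0.6114, -0.1477, -0.3034]]
yellow 1074 [[0.474, -0.0903, -0.2928], [0.4791, 0.116, -0.2829], [0.4816, 0.2576, -0.2747]]
```

It works: the force along the slope is about 4 N and the pointer has risen about 39 mm, leaving about 76 mm. I'll push 68 mm, ending slowly, and then measure again.

```bash
python3 -m inch '[{"dx":-0.006,"dy":0,"dz":0,"ax":0,"ay":0,"az":0,"fingers":-1},{"dx":-0.012,"dy":0,"dz":0,"ax":0,"ay":0,"az":0,"fingers":-1},{"dx":-0.018,"dy":0,"dz":0,"ax":0,"ay":0,"az":0,"fingers":-1},{"dx":-0.024,"dy":0,"dz":0,"ax":0,"ay":0,"az":0,"fingers":-1},{"dx":-0.03,"dy":0,"dz":0,"ax":0,"ay":0,"az":0,"fingers":-1},{"dx":-0.036,"dy":0,"dz":0,"ax":0,"ay":0,"az":0,"fingers":-1},{"dx":-0.042,"dy":0,"dz":0,"ax":0,"ay":0,"az":0,"fingers":-1},{"dx":-0.048,"dy":0,"dz":0,"ax":0,"ay":0,"az":0,"fingers":-1},{"dx":-0.053,"dy":0,"dz":0,"ax":0,"ay":0,"az":0,"fingers":-1},{"dx":-0.058,"dy":0,"dz":0,"ax":0,"ay":0,"az":0,"fingers":-1},{"dx":-0.062,"dy":0,"dz":0,"ax":0,"ay":0,"az":0,"fingers":-1},{"dx":-0.065,"dy":0,"dz":0,"ax":0,"ay":0,"az":0,"fingers":-1},{"dx":-0.067,"dy":0,"dz":0,"ax":0,"ay":0,"az":0,"fingers":-1},{"dx":-0.068,"dy":0,"dz":0,"ax":0,"ay":0,"az":0,"fingers":-1}]'
python3 -c "
from h import *
rows([.535,.08,-.29])"; python3 look.py top t3; python3 look.py scene s3;python3 look.py wrist w4
```

```text
time: 8.43
tool_pos: [0.5842, -0.0181, 0.17]
tcp_rot: [0.503, 2.249, -0.816]
wrist_force: [-1.9, -1.2, -3.5]
width: 0.005
t 8.43 syn [ 0.5297  0.0789 -0.2894] q [ 0.42  0.13  2.21 -1.21  1.04  0.08] F(syn) [-3.7 -1.5 -1.3] w 0.005
turn [ 0.02  0.16 -0.4 ]
[0.535, 0.08, -0.29] world [ 0.589 -0.018  0.173] shift [-0.0053  0.0013 -0.0001]
red 100 [[0.5888, -0.1453, -0.3103], [0.594, -0.1225, -0.3023], [0.5985, -0.1086, -0.299]]
green 171 [[0.5868, -0.1716, -0.3085], [0.6004, -0.1602, -0.3029], [0.6115, -0.15, -0.2999]]
yellow 1551 [[0.543, -0.0958, -0.2931], [0.5474, 0.0766, -0.2804], [0.5497, 0.2494, -0.2718]]
red 37 [[0.5897, -0.1412, -0.3112], [0.5942, -0.1146, -0.3052], [0.5979, -0.1049, -0.3027]]
green 38 [[0.5886, -0.1697, -0.307], [0.6022, -0.1563, -0.3045], [0.6119, -0.1459, -0.3033]]
yellow 1184 [[0.4094, -0.0949, -0.3241], [0.5474, 0.1149, -0.2831], [0.5497, 0.2575, -0.2747]]
red 231 [[0.5844, -0.1404, -0.3105], [0.589, -0.1129, -0.3027], [0.5938, -0.1049, -0.3011]]
green 246 [[0.5854, -0.1695, -0.3062], [0.5974, -0.1566, -0.3028], [0.6089, -0.1475, -0.302]]
yellow 13671 [[0.5401, -0.0862, -0.3125], [0.5411, 0.1386, -0.2957], [0.5452, 0.2032, -0.2732]]
```

The pointer is at .594 against .601 for the band's middle, so 7 mm remain in all three views.

```bash
python3 -m inch '[{"dx":-0.002,"dy":0,"dz":0,"ax":0,"ay":0,"az":0,"fingers":-1},{"dx":-0.004,"dy":0,"dz":0,"ax":0,"ay":0,"az":0,"fingers":-1},{"dx":-0.006,"dy":0,"dz":0,"ax":0,"ay":0,"az":0,"fingers":-1},{"dx":-0.007,"dy":0,"dz":0,"ax":0,"ay":0,"az":0,"fingers":-1},{"dx":-0.007,"dy":0,"dz":0,"ax":0,"ay":0,"az":0,"fingers":-1},{"dx":-0.007,"dy":0,"dz":0,"ax":0,"ay":0,"az":0,"fingers":-1}]'
python3 look.py top t4; python3 look.py wrist w5;python3 -c "
from h import *
rows([.5,.08,-.29])"
```

```text
time: 9.32
tool_pos: [0.5895, -0.0188, 0.1754]
tcp_rot: [0.503, 2.248, -0.816]
wrist_force: [-2.0, -1.7, -1.8]
width: 0.002
red 105 [[0.5963, -0.1444, -0.3116], [0.6012, -0.1218, -0.3025], [0.6059, -0.108, -0.2996]]
green 169 [[0.5875, -0.1717, -0.309], [0.6007, -0.1606, -0.3029], [0.6113, -0.1501, -0.3005]]
yellow 1565 [[0.5509, -0.0957, -0.293], [0.5549, 0.0761, -0.2803], [0.5573, 0.25, -0.2718]]
red 222 [[0.5917, -0.1401, -0.3106], [0.5963, -0.1127, -0.3027], [0.6012, -0.1052, -0.3008]]
green 244 [[0.5854, -0.1695, -0.3062], [0.5951, -0.1564, -0.3028], [0.6091, -0.1481, -0.3019]]
yellow 13727 [[0.5476, -0.0866, -0.3125], [0.5485, 0.1387, -0.2957], [0.5526, 0.2033, -0.2732]]
t 9.43 syn [ 0.5373  0.0791 -0.2893] q [ 0.42  0.12  2.2  -1.2   1.04  0.07] F(syn) [-3.2 -1.1 -0.7] w 0.004
turn [ 0.03  0.21 -0.41]
[0.5, 0.08, -0.29] world [ 0.564 -0.014  0.148] shift [ 0.0373  0.0009 -0.0001]
```

Centred. Now I'll back off 12 mm down the slope, then out along the fingers.

```bash
python3 -m inch '[{"dx":0.004,"dy":0,"dz":0,"ax":0,"ay":0,"az":0,"fingers":-1},{"dx":0.012,"dy":0,"dz":0,"ax":0,"ay":0,"az":0,"fingers":-1},{"dx":0.012,"dy":0,"dz":-0.02,"ax":0,"ay":0,"az":0,"fingers":-1},{"dx":0.012,"dy":0,"dz":-0.05,"ax":0,"ay":0,"az":0,"fingers":-1},{"dx":0.012,"dy":0,"dz":-0.08,"ax":0,"ay":0,"az":0,"fingers":-1},{"dx":0.012,"dy":0,"dz":-0.1,"ax":0,"ay":0,"az":0,"fingers":-1},{"dx":0.012,"dy":0,"dz":-0.1,"ax":0,"ay":0,"az":0,"fingers":-1},{"dx":0.012,"dy":0,"dz":-0.1,"ax":0,"ay":0,"az":0,"fingers":-1}]'
python3 look.py top t5; python3 look.py scene s5; python3 look.py wrist w6
python3 - <<'E'
from h import *
rows()
for c in["top","scene"]:
    im,d=bot.read_camera(c)
    for t in["bottle","spool","screwdriver"]:
        for r in bot.masks_of(c,t)[:2]:
            P,u=pts(c,d,r["region"]);print(c,t,round(r["p"],2),np.round(r["box"],0),P.mean(0).round(3))
E
```

```text
time: 10.42
tool_pos: [0.534, 0.05, 0.2235]
tcp_rot: [0.502, 2.249, -0.816]
wrist_force: [-1.1, -0.4, 0.4]
width: 0.002
red 106 [[0.5964, -0.1448, -0.3118], [0.6013, -0.1218, -0.3025], [0.6061, -0.108, -0.2993]]
green 170 [[0.5877, -0.1717, -0.3092], [0.6011, -0.1604, -0.3028], [0.6114, -0.15, -0.3]]
yellow 1573 [[0.5507, -0.0956, -0.293], [0.555, 0.075, -0.2806], [0.5572, 0.2497, -0.2718]]
red 38 [[0.5958, -0.1404, -0.3115], [0.6011, -0.1145, -0.3056], [0.6053, -0.1044, -0.3028]]
green 33 [[0.5891, -0.1702, -0.3077], [0.6032, -0.1586, -0.3043], [0.6125, -0.147, -0.3035]]
yellow 1205 [[0.4073, -0.0969, -0.3282], [0.5548, 0.1152, -0.2831], [0.5569, 0.2574, -0.2746]]
red 121 [[0.5923, -0.1417, -0.31], [0.5964, -0.1147, -0.3021], [0.6006, -0.106, -0.3005]]
green 172 [[0.5858, -0.1702, -0.3058], [0.5957, -0.1576, -0.3027], [0.609, -0.1479, -0.3018]]
yellow 11396 [[0.5477, -0.0759, -0.311], [0.5484, 0.1727, -0.2853], [0.5533, 0.2538, -0.2729]]
t 10.57 syn [ 0.5243  0.137  -0.2089] q [ 0.6   0.03  2.19 -1.07  1.22  0.03] F(syn) [-0.2 -0.4  0.4] w 0.0
turn [-0.05  0.17 -0.36]
top spool 0.58 [380. 252. 401. 279.] [ 0.429 -0.172  0.038]
top screwdriver 0.77 [275. 245. 346. 256.] [ 0.46  -0.032  0.022]
scene bottle 0.63 [376. 236. 394. 267.] [0.503 0.16  0.051]
scene spool 0.56 [316. 161. 334. 181.] [ 0.434 -0.167  0.025]
scene screwdriver 0.52 [332. 188. 373. 226.] [ 0.464 -0.03   0.019]
```

View pics/w6.png

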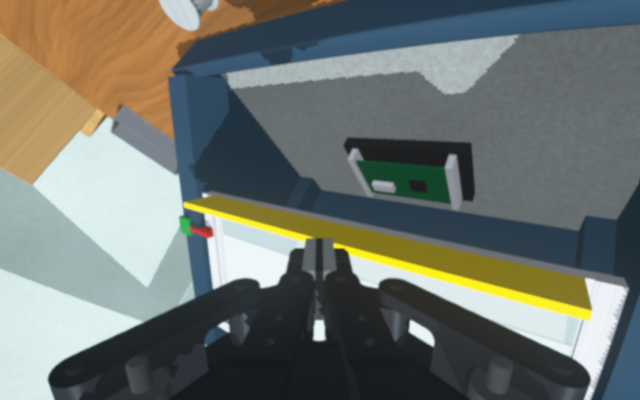

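The red pointer at (200,230) sits beside the middle of the green clip at (186,225). The fingers are free of the lip, and the loose things haven't moved. Handing in.

```bash
python3 -c "
from workcell import bot
print(bot.finish_job())"
```

```text
the job is handed in; nothing more can be done
None
```

The window is up, with its red pointer at the middle of the green band, and the job is handed in at about 10.7 s of the 35 s. I pushed it up about 115 mm from beneath the lip with the shut fingers and never gripped it. I then backed the fingers off down the slope and pulled clear.

**Pointer position:** After release, the pointer was within about 2 mm of the band's middle in the top, scene and wrist views; the limit is 12 mm. It did not sink once the fingers let go.

**Green band and loose things:** The band did not shift. The bottle, spool and screwdriver came out where they were at the start, to about 10 mm. That is the spread of the detector, and the limit is 20 mm. In the last check the bottle was found only in the scene view, not the top one.

**Forces:** The wrist force was about 4 N along the slope while pushing and about zero after release.

**What went wrong on the way:**
- My first move was refused because its rows were missing some keys. Nothing moved.
- My first approach, straight on to the glass, ran the elbow to its joint limit. I re-planned with the tool swung 36 degrees to the side.
- The wrist camera reads positions 3 to 5 mm lower along the slope than the other two cameras. It does so for pointer and band alike, so the result is not affected.

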